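Trim a cello bow and balance it on the round-topped post

TASK

With the cello bow still lying in its cradle, slide the brass trial weight along the stick until it sits between the two white rings, and let go of it there. Then lift the bow out and balance it by its red thread on top of the leather-covered round post, frog hanging down, so that it stays there by itself, level and at rest. Set it down gently, never let the bow touch the bench, and do not disturb the other things lying about.

Things in the scene. Friction and masses are not known exactly. Their poses are not given: they have to be found in the camera images.
- bow: Unhaired cello bow, red-brown octagonal stick, 698 mm long, 89 g with its brass weight. Origin on the stick's axis at the red thread (red ring, 5 mm wide): the balance point once the weight is between the white rings. +y runs along the stick to the frog, -y to the tip; z is up when the frog hangs below. Straight and 10.4 mm thick each way from y = +152 to -102 mm, flat underneath.
- sleeve (a joint): Brass trial weight, a sleeve 18 mm in diameter and 26 mm long (20 g) that slides on the stick with a light drag of about 0.25 N and stays where it is left. Value in m: 0 when it is centred between the two white rings, growing as it moves towards the tip.
- sleeve_mid (a point): Middle of the brass trial weight, on the axis of the stick.
- place (a point): Point on the stick's axis midway between the two white rings (each 3 mm wide, 32 mm clear between them), fixed on the bow at its y = +92 mm.
- frog (a point): Middle of the underside of the bow's black frog, a block 50 mm long, 12 mm wide, reaching 28 mm below the stick's axis, at y = +159 to +209 mm of the bow; the steel button behind it ends at y = +238 mm. The other end, the fragile head, is at y = -460 mm and reaches 25 mm below the axis; towards it, from y = -102 mm, the stick thins to 7.6 mm and dips up to 7 mm.
- cradle: Dark wooden bow cradle fixed to the bench. Origin on the bench; y runs along the bow. Base board 70 by 400 by 16 mm; two uprights, 46 mm wide in x, 12 mm thick, at y = +134 and -192 mm, each with an open notch 17 mm wide and 14 mm deep that holds the stick, its axis 85 mm above the bench; uprights reach 9 mm above the axis. The red thread lies within 10 mm of the origin along y.
- post: Balance post fixed to the bench: pale block whose top is a half cylinder of 45 mm radius (90 mm across in y), its level axis along the post's x and 50 mm long, covered with brown leather; base 90 by 140 by 12 mm. The bow goes across it, along the post's y. Origin on the bench under its middle. Post or cradle may be the one nearer the robot.
- post_top (a point): Highest line of the post's rounded top at its middle, 110 mm above the bench, marked with a brass line.
- table: The wooden bench top, at height 0.
- gouge: Carving gouge lying on the bench, 240 mm long (bystander).
- plane: Brass finger plane, 50 by 24 by 23 mm (bystander).
- phone: Phone in a red case, 148 by 73 by 9 mm (bystander).
- bridge: Cello bridge blank lying flat, 90 by 75 by 11 mm (bystander).
- corkblock: Cork block, 100 by 55 by 32 mm (bystander).
- frogblank: Black spare frog, 52 by 16 by 24 mm (bystander).
- jar: Amber jar of 56 mm diameter, 55 mm tall (bystander).
There are look-alikes about, which are no part of the job. Of the things like the post, leave any that is purple or turquoise; of the rest the larger one is meant.

How it is judged:
On the way:
1. the brass weight is between the white rings and let go, the bow still lying in its cradle (value of joint sleeve between -0.004 and 0.004 m and contact force between bow and cradle above 0.2 N and contact force between bow and the fingers below 0.05 N), for 0.2 s.
At the end, for the whole second after the job is handed in: The bow rests on the post alone, let go and at rest (under 20 mm/s, 0.1 rad/s), red thread within 25 mm of the middle of the post's top seen from above, stick level within 0.13 rad, frog down within 0.4 rad, the brass weight within 4 mm of the middle between the rings (value of joint sleeve between -0.004 and 0.004 m and angle between bow's own y axis and vertical between 1.441 and 1.701 rad and angle between bow's own z axis and vertical below 0.4 rad and horizontal distance between bow and post_top below 0.025 m and z of bow in the frame of post_top between 0.001 and 0.012 m and contact force between bow and post above 0.5 N and contact force between bow and cradle below 0.05 N and linear speed of bow below 0.02 m/s and angular speed of bow below 0.1 rad/s); the robot touches nothing.
It fails at once if the bow touches the bench (contact force between bow and table above 0.3 N).
It fails at once if the bow is set down hard: more than 10 N on the post (contact force between bow and post above 10 N).
It fails at once if a bystander is moved by more than 20 mm (distance of any of gouge, plane, phone, bridge, corkblock, frogblank, jar from where it was at the start of the episode above 0.02 m).
It also fails if it takes over 59 s, if anything falls off the work surface, if the arm or the gripper's body presses on something with over 40 N, if the wrist force passes 120 N, or if a joint passes its speed limit or range.

ROBOT

A 6-joint arm with a two-finger parallel gripper is mounted at the origin on the work surface. World frame = base frame: x ahead of the robot, y to its left, z up, the work surface at z = 0. Lengths are in m, angles in rad, forces in N, time in s.
With the tool pointing down it reaches from about 0.3 to 0.875 m from the base axis. Payload 6.4 kg.
Tool frame: the origin (TCP) lies between the finger pads; the fingertips stand 19 mm ahead of it and the grasp point (between the pads) is the TCP (ctrl.tips_ahead is the z of the fingertips in the tool frame, in m); z points along the fingers, y is the line along which they close (so a half turn about z gives the same grasp; the last joint's range is limited). The gripper opens to 85 mm and grips with 20 to 120 N. Pads are 22 mm wide; open, the fingers measure 114 mm over their backs; the gripper's body (76 mm by 85 mm) begins 54 mm behind the grasp point. The pads swing forward as they close: fully open they stand 13 mm farther back than shut.
Start: joints at [0.93, 0.181, 1.607, -0, 1.354, -0.206], TCP at [0.242, 0.522, 0.25] pointing down, gripper open.
Joint ranges: [-2.99, 2.99], [-0.89, 2.07], [0.3, 2.58], [-1.14, 4.28], [0, 2.63], [-3.12, 3.12]. Speed limits (rad/s): [2.57, 2.57, 3.01, 3.14, 3.14, 3.14].

INTERFACE

Orientations are given as a unit quaternion [w, x, y, z].
In Python, from bench import readout, vision, ctrl gives the robot as it stands.
- The arm moves only by the tool play_rows, never from a script. Its arguments are lists of equal length, an entry for each row: "xyz": the shift along the tool's x, y, z in mm, a list of three; "rot": the turn, a rotation vector about the tool's x, y, z in rad, a list of three; "grip": the opening, from 0 (shut) to 1 (fully open). In form: {"xyz": [[x, y, z], ...], "rot": [[rx, ry, rz], ...], "grip": [grip, ...]}. A call has exactly 10 rows; each row is the pose to reach, as a shift and turn from the pose commanded when the call began, along the tool's axes at that moment; what a row does not reach only later rows make up. A row lasts 1/8 s, in which the tool goes at most 62.5 mm and 10.7 degrees, less where a joint would pass 70% of its speed; a pose out of reach is approached as far as the arm can. A call with a gripper value outside its range is refused whole. The fingers move at their own pace and stop on an object; the grip force is fixed at half the most. Time passes only in rows, so rows that repeat a pose let the fingers close, or fill a call up. It gives the time, the measured TCP pose, the force, the opening and the grip force at its end, in the units of the state.
- readout.get_obs(): the state, without advancing time (a new reading comes with each control period).
- vision.camera(name): name is "scene" or "top" or "wrist"; returns a dict with "color" (420x560x3 uint8, red, green, blue), "depth" (420x560 float32, m along the optical axis (not along the pixel's ray), 0 where there is no reading), "camera_matrix" (3x3 intrinsics, pixels), "extrinsics" (4x4, takes a point from camera to world coordinates); the wrist camera has in their place "hand_eye" (4x4, takes a point from camera to tool coordinates, whose origin is the TCP and whose axes are the flange's). Camera axes: x right, y down, z forward; pixel columns grow to the right and rows downward; lengths in m; the calibration is good to about 2 mm. A picture is of the moment at which its call begins: read the wrist's pose just before it.
- ctrl.hand_in(): hands the job in; it is judged then, once.
The state is a dict: "time_s": time; "q": joint angles; "dq": joint speeds; "joint_efforts": joint torques, N m; "eef_pos": TCP position; "eef_rot": TCP orientation; "wrist_force": force on the tool from outside, world axes, zero at the start; "torque": the same for the moment, N m; "opening": opening from 0.0 (shut) to 1.0 (fully open); "grasp_force": force on a finger pad.
Only numpy, scipy, OpenCV 4.12 (cv2) and the standard library are available. Lean on these libraries where they do the work, as an engineer would, in place of code of your own. Each camera call takes 0.05 s, during which the arm holds its last target. There are 200 camera calls.

## Working session

There is one attempt and no reset: what is moved stays moved. The work goes in short steps, Python scripts to look and compute and a tool call to move; the robot and the scene stay as the last step left them, time stands still between calls to the robot, and variables do not carry over. Pictures are saved under pics/ and viewed, at most 10 in all, crops included, and the job is handed in when it is done.

Besides the shell and the picture viewer there is one more tool, called after ">>>" as name(argument=value, ...) on one line, values as JSON. play_rows: Moves the arm, as the interface text tells. Its arguments: {"type":"object","properties":{"xyz":{"type":"array","items":{"type":"array","items":{"type":"number"}}},"rot":{"type":"array","items":{"type":"array","items":{"type":"number"}}},"grip":{"type":"array","items":{"type":"number"}}},"required":["xyz","rot","grip"]}

```bash
ls; mkdir -p pics
cat > h.py <<'E'
import numpy as np, cv2
from bench import readout, vision, ctrl
from scipy.spatial.transform import Rotation as R
def snap(n):
    o=readout.get_obs(); c=vision.camera(n)
    if 'extrinsics' in c: T=np.array(c['extrinsics'])
    else:
        W=np.eye(4); q=o['eef_rot']; W[:3,:3]=R.from_quat([q[1],q[2],q[3],q[0]]).as_matrix(); W[:3,3]=o['eef_pos']; T=W@np.array(c['hand_eye'])
    return c['color'],c['depth'],np.array(c['camera_matrix']),T
def ray(K,T,u,v,z):
    d=T[:3,:3]@np.linalg.solve(K,[u,v,1.]); o=T[:3,3]
    return o+d*(z-o[2])/d[2]
def pt(D,K,T,u,v):
    p=np.linalg.solve(K,[u,v,1.])*D[int(v),int(u)]
    return T[:3,:3]@p+T[:3,3]
def proj(K,T,p):
    c=np.linalg.inv(T)@np.append(p,1); x=K@c[:3]; return x[:2]/x[2]
E
python3 - <<'E'
from h import *
for n in('top','scene'):
    c,d,K,T=snap(n); cv2.imwrite(f'pics/{n}.png',cv2.cvtColor(c,cv2.COLOR_RGB2BGR)); np.savez(f'{n}.npz',c=c,d=d,K=K,T=T)
    print(K,T)
print(readout.get_obs())
E
```

```text
pics
[[393.31680378   0.         275.8138407 ]
 [  0.         393.31680378 219.71732023]
 [  0.           0.           1.        ]] [[-2.02073507e-02 -9.80161890e-01  1.97165750e-01  2.90085467e-01]
 [-9.99661964e-01  2.30346451e-02  1.20566650e-02  9.69845581e-04]
 [-1.63591266e-02 -1.96855468e-01 -9.80296029e-01  1.13350219e+00]
 [ 0.00000000e+00  0.00000000e+00  0.00000000e+00  1.00000000e+00]]
[[471.38625171   0.         282.76839236]
 [  0.         471.38625171 209.30287085]
 [  0.           0.           1.        ]] [[-0.57602199  0.57447581 -0.5815292   1.22747698]
 [ 0.81726893  0.41903895 -0.39557281  0.50783449]
 [ 0.01643638 -0.70312439 -0.71087688  0.94052864]
 [ 0.          0.          0.          1.        ]]
{'time_s': 0.1, 'q': array([ 9.29731892e-01,  1.81487944e-01,  1.60791649e+00,  1.05942615e-05,
        1.35382875e+00, -2.06256945e-01]), 'dq': array([ 0.00015119, -0.00183153, -0.00290527,  0.00035005, -0.00063905,
        0.00049138]), 'joint_efforts': array([ 2.90883472e-04, -4.45884168e+01, -3.52235663e+01, -3.57043536e-04,
        4.24791273e-03, -7.13246345e-05]), 'eef_pos': array([0.24187606, 0.52112296, 0.24945822]), 'eef_rot': array([-3.41925063e-04,  2.15696257e-01,  9.76460164e-01, -7.45617441e-04]), 'wrist_force': array([ 0.99764053,  0.54997855, -0.39006939]), 'torque': array([-0.03793972,  0.00465662,  0.02785195]), 'grasp_force': 0.0, 'opening': 0.9982231532184925}
```

View pics/top.png

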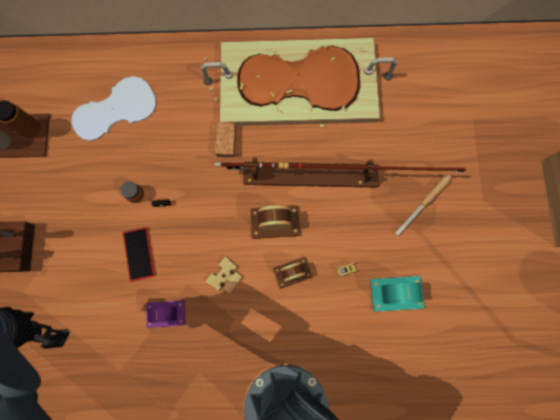

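View pics/scene.png

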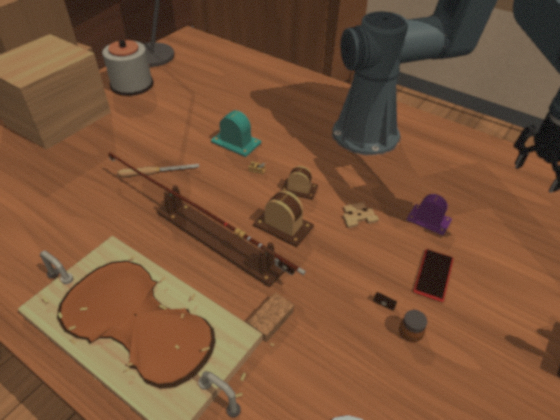

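The top view has the bow at row ~168, columns 215–465, with the frog at the left. Four things could be taken for the post:
- large brown with leather: (275,220)
- small brown: (293,272)
- purple: (166,313)
- turquoise: (398,293)

The large brown one fits the description. I'll check it, the sleeve and the thread in one close crop.

Run:
```python
from h import *
z=np.load('top.npz');c,D,K,T=z['c'],z['d'],z['K'],z['T']
a=cv2.cvtColor(c[150:245,205:405],cv2.COLOR_RGB2BGR)
cv2.imwrite('pics/topcrop.png',cv2.resize(a,None,fx=4,fy=4,interpolation=cv2.INTER_CUBIC))
for u,v in [(275,220),(275,211),(275,225),(262,222),(293,222),(256,165),(370,165),(463,170),(220,164)]:
    print(u,v,pt(D,K,T,u,v).round(3))
```

```text
275 220 [0.494 0.016 0.114]
275 211 [0.52  0.015 0.109]
275 225 [0.486 0.016 0.085]
262 222 [0.493 0.051 0.096]
293 222 [ 0.507 -0.035  0.014]
256 165 [0.656 0.066 0.092]
370 165 [ 0.652 -0.253  0.079]
463 170 [ 0.63  -0.508  0.082]
220 164 [0.662 0.166 0.09 ]
```

View pics/topcrop.png

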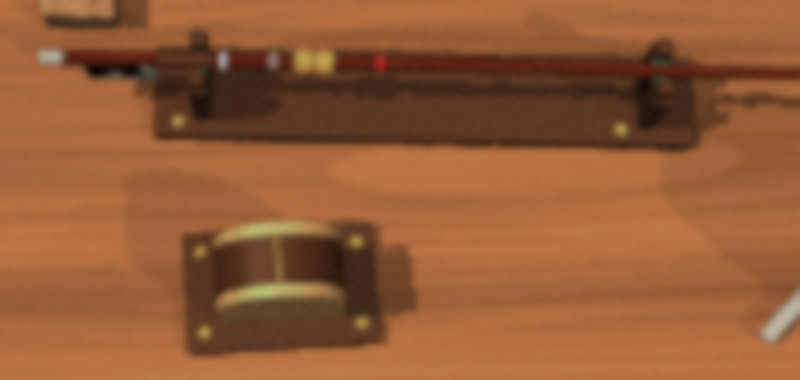

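The crop confirms the choice: the leather post has a brass line at its top at crop (278,260), with its axis roughly along world x. On the bow, the white rings are at crop (223,60) and (273,61), the sleeve at (314,62) and the red thread at (381,62).

```bash
cat >> h.py <<'E'
def to_tool(target, tool_y_dir):
    "shift (mm) and rotvec in current tool axes, tool z down, tool y along given horizontal dir"
    o=readout.get_obs(); q=o['eef_rot']; W=R.from_quat([q[1],q[2],q[3],q[0]]).as_matrix()
    y=np.array([tool_y_dir[0],tool_y_dir[1],0.]); y/=np.linalg.norm(y); zz=np.array([0,0,-1.]); x=np.cross(y,zz)
    G=np.stack([x,y,zz],1)
    return (W.T@(np.array(target)-o['eef_pos'])*1000).round(1), R.from_matrix(W.T@G).as_rotvec().round(3)
E
python3 - <<'E'
from h import *
z=np.load('top.npz');c,D,K,T=z['c'],z['d'],z['K'],z['T']
f=lambda u,v,h:ray(K,T,205+(u+.5)/4-.5,150+(v+.5)/4-.5,h)
for n,u,v,h in [('ringA',223,60,.0905),('ringB',273,61,.0905),('sleeve',314,62,.094),('red',381,62,.0905),('upr',655,69,.088),('brassline1',277,237,.11),('bl2',280,282,.11),('s',200,250,.012),('s',356,241,.012),('s',362,322,.012),('s',204,331,.012),('cs',178,121,.016),('cs',621,129,.016)]:
    print(n,f(u,v,h).round(4))
he=vision.camera('wrist'); print(np.array(he['hand_eye']).round(3),np.array(he['camera_matrix']).round(0))
print(to_tool([.655,.085,.24],[1,0]))
E
```

```text
ringA [0.6574 0.0536 0.0905]
ringB [0.6557 0.0188 0.0905]
sleeve [ 0.653  -0.0096  0.094 ]
red [ 0.653  -0.0562  0.0905]
upr [ 0.6439 -0.2461  0.088 ]
brassline1 [0.5256 0.0181 0.11  ]
bl2 [0.4949 0.0167 0.11  ]
s [0.5397 0.0762 0.012 ]
s [ 0.5437 -0.0379  0.012 ]
s [ 0.4837 -0.0404  0.012 ]
s [0.4797 0.0739 0.012 ]
cs [0.637  0.0913 0.016 ]
cs [ 0.6227 -0.2351  0.016 ]
[[ 0.001 -0.949 -0.316  0.08 ]
 [ 1.     0.001 -0.001 -0.   ]
 [ 0.001 -0.316  0.949 -0.123]
 [ 0.     0.     0.     1.   ]] [[371.   0. 279.]
 [  0. 371. 218.]
 [  0.   0.   1.]]
(array([-558.3, -221.6,    9.7]), array([-1.000e-03,  1.000e-03,  1.136e+00]))
```

Run:
```python
from h import *
print(to_tool([.6535,-.010,.18],[.999,-.044]))
```

```text
(array([-597. , -308.3,   69.8]), array([-1.00e-03,  1.00e-03,  1.18e+00]))
```

>>> play_rows(xyz=[[-55,-28,7],[-110,-57,14],[-165,-85,21],[-220,-114,28],[-275,-142,35],[-330,-170,42],[-385,-199,49],[-440,-227,56],[-495,-256,63],[-545,-282,68]], rot=[[0,0,0.13],[0,0,0.26],[0,0,0.39],[0,0,0.52],[0,0,0.65],[0,0,0.78],[0,0,0.91],[0,0,1.04],[0,0,1.12],[0,0,1.18]], grip=[0.6,0.6,0.6,0.6,0.6,0.6,0.6,0.6,0.6,0.6])

```text
time_s: 1.4
eef_pos: [0.6185, 0.0342, 0.1816]
eef_rot: [-0.0, 0.723, 0.69, -0.0]
wrist_force: [1.2, 0.8, -0.7]
opening: 0.603
grasp_force: 0.0
```

Run:
```python
from h import *
o=readout.get_obs();print(o['eef_pos'],o['q'].round(2),o['opening'],o['time_s'])
c,D,K,T=snap('wrist'); cv2.imwrite('pics/w1.png',cv2.cvtColor(c,cv2.COLOR_RGB2BGR)); np.savez('w1.npz',c=c,d=D,K=K,T=T)
for n,p in [('ringA',[.6574,.0536,.0905]),('ringB',[.6557,.0188,.0905]),('sl',[.653,-.0096,.094]),('red',[.653,-.056,.0905])]: print(n,proj(K,T,p).round(1))
```

```text
[0.61853174 0.03418945 0.18163191] [-0.14  0.34  1.55  0.    1.25 -0.09] 0.6032938515087496 1.4
ringA [342.  199.1]
ringB [338.9 252.5]
sl [335.3 295.4]
red [334.5 351.9]
```

View pics/w1.png

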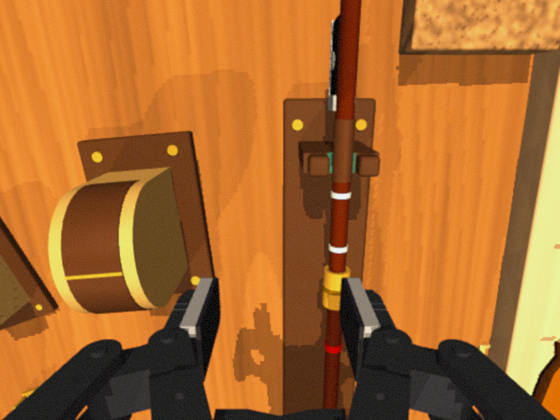

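The wrist view shows the rings at (341,195) and (338,249), the sleeve at (336,289) and the thread at (333,350). That agrees with the top view to a few pixels.

```bash
cat >> h.py <<'E'
def bowfeat(c,box):
    "centroids of white rings, brass, red inside box (u0,v0,u1,v1)"
    u0,v0,u1,v1=box; h=cv2.cvtColor(c,cv2.COLOR_RGB2HSV).astype(int); r=c.astype(int)
    H,S,V=h[...,0],h[...,1],h[...,2]
    m={'white':(S<70)&(V>150),'brass':(H>17)&(H<32)&(S>120)&(V>110),'red':((H<4)|(H>176))&(S>200)&(V>170)}
    out={}
    for k,a in m.items():
        b=np.zeros(a.shape,np.uint8); b[v0:v1,u0:u1]=a[v0:v1,u0:u1]
        n,_,st,ce=cv2.connectedComponentsWithStats(b)
        out[k]=[(ce[i].round(1).tolist(),st[i].tolist()) for i in range(1,n) if st[i,4]>12]
    return out
E
python3 - <<'E'
from h import *
z=np.load('w1.npz');c,D,K,T=z['c'],z['d'],z['K'],z['T']
f=bowfeat(c,(318,175,360,365))
for k,h in (('white',.0895),('brass',.092),('red',.0895)):
    for ce,st in f[k]: print(k,ce,st,ray(K,T,*ce,h).round(4))
print(to_tool([.6535,-.010,.13],[.999,-.044]))
E
```

```text
white [340.4, 195.5] [331, 192, 20, 8, 120] [0.6566 0.0556 0.0895]
white [337.4, 249.4] [329, 244, 18, 10, 98] [0.6549 0.0206 0.0895]
brass [332.6, 287.6] [322, 265, 28, 45, 717] [ 0.6515 -0.005   0.092 ]
red [333.2, 349.4] [327, 347, 13, 6, 63] [ 0.6522 -0.0547  0.0895]
(array([-36.3,  33.5,  51.3]), array([ 0.002,  0.003, -0.009]))
```

>>> play_rows(xyz=[[-18,17,15],[-34,34,30],[-34,34,50],[-34,34,70],[-34,34,85],[-34,34,95],[-34,34,95],[-34,34,95],[-34,34,95],[-34,34,95]], rot=[[0,0,-0.01],[0,0,-0.01],[0,0,-0.01],[0,0,-0.01],[0,0,-0.01],[0,0,-0.01],[0,0,-0.01],[0,0,-0.01],[0,0,-0.01],[0,0,-0.01]], grip=[0.6,0.6,0.6,0.6,0.6,0.6,0.6,0.45,0.35,0.3])

```text
time_s: 2.7
eef_pos: [0.6505, 0.0006, 0.0879]
eef_rot: [0.0, 0.719, 0.695, 0.0]
wrist_force: [-0.3, -0.2, -0.6]
opening: 0.297
grasp_force: 0.1
```

Run:
```python
from h import *
o=readout.get_obs();print(o['eef_pos'],o['opening'],o['wrist_force'])
c,D,K,T=snap('wrist'); cv2.imwrite('pics/w2.png',cv2.cvtColor(c,cv2.COLOR_RGB2BGR)); np.savez('w2.npz',c=c,d=D,K=K,T=T)
f=bowfeat(c,(230,60,330,419))
for k,h in (('white',.0895),('brass',.092),('red',.0895)):
    for ce,st in f[k]: print(k,ce,st,ray(K,T,*ce,h).round(4))
```

```text
[6.50533265e-01 6.45255039e-04 8.79037068e-02] 0.2972231604033834 [-0.32059244 -0.19694809 -0.59574596]
white [292.4, 175.1] [276, 168, 34, 14, 342] [0.6573 0.0556 0.0895]
white [289.8, 269.9] [275, 260, 31, 17, 268] [0.6555 0.0207 0.0895]
white [232.8, 324.2] [230, 320, 6, 11, 52] [ 0.6332 -0.0015  0.0895]
white [325.9, 324.6] [323, 320, 7, 11, 59] [ 0.6688 -0.0029  0.0895]
brass [240.0, 70.9] [232, 62, 17, 19, 259] [0.6422 0.0882 0.092 ]
brass [288.6, 335.5] [267, 294, 46, 78, 2762] [ 0.6544 -0.0055  0.092 ]
```

View pics/w2.png

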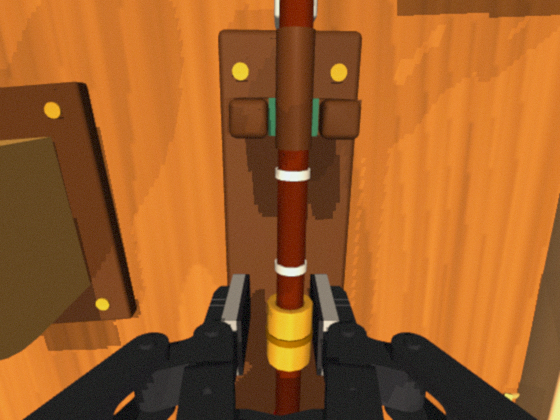

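The sleeve sits between the pads. Its groove, at row 338, gives the middle at about y = -6 mm, and the rings' middle is at y = 38 mm. I'll centre the pads on it and close.

>>> play_rows(xyz=[[-3,2,1],[-6.5,3.5,2],[-6.5,3.5,2],[-6.5,3.5,2],[-6.5,3.5,2],[-6.5,3.5,2],[-6.5,3.5,2],[-6.5,3.5,2],[-6.5,3.5,2],[-6.5,3.5,2]], rot=[[0,0,0.01],[0,0,0.01],[0,0,0.01],[0,0,0.01],[0,0,0.01],[0,0,0.01],[0,0,0.01],[0,0,0.01],[0,0,0.01],[0,0,0.01]], grip=[0.3,0.3,0.3,0.25,0.2,0.15,0.15,0.15,0.15,0.15])

```text
time_s: 4.0
eef_pos: [0.6535, -0.0059, 0.0854]
eef_rot: [-0.0, 0.722, 0.691, 0.0]
wrist_force: [-0.3, -0.4, 0.4]
opening: 0.189
grasp_force: 58.5
```

```bash
cat > look.py <<'E'
from h import *
import sys
def look(name,box,hs=(.0895,.094,.0895)):
    o=readout.get_obs();print(o['eef_pos'].round(4),o['opening'].round(3),o['grasp_force'],o['wrist_force'].round(1),'t',o['time_s'])
    c,D,K,T=snap('wrist'); cv2.imwrite(f'pics/{name}.png',cv2.cvtColor(c,cv2.COLOR_RGB2BGR)); np.savez(f'{name}.npz',c=c,d=D,K=K,T=T)
    f=bowfeat(c,box)
    for k,h in zip(('white','brass','red'),hs):
        for ce,st in f[k]: print(k,ce,st,ray(K,T,*ce,h).round(4))
E
python3 -c "
from look import *
look('w3',(255,60,325,419))"
```

```text
Traceback (most recent call last):
  File "look.py", line 4, in look
    o=readout.get_obs();print(o['eef_pos'].round(4),o['opening'].round(3),o['grasp_force'],o['wrist_force'].round(1),'t',o['time_s'])
                                                    ^^^^^^^^^^^^^^^^^^
AttributeError: 'float' object has no attribute 'round'
```

>>> play_rows(xyz=[[3,0,0],[9,0,0],[15,0,0],[21,0,0],[27,0,0],[33,0,0],[38,0,0],[42,0,0],[44,0,0],[44,0,0]], rot=[[0,0,0],[0,0,0],[0,0,0],[0,0,0],[0,0,0],[0,0,0],[0,0,0],[0,0,0],[0,0,0],[0,0,0]], grip=[0.15,0.15,0.15,0.15,0.15,0.15,0.15,0.15,0.15,0.15])

```text
time_s: 5.25
eef_pos: [0.6554, 0.0382, 0.0853]
eef_rot: [-0.0, 0.722, 0.691, 0.0]
wrist_force: [-0.7, 0.4, 3.1]
opening: 0.187
grasp_force: 58.6
```

```bash
sed -i "s/o\['opening'\].round(3)/round(o['opening'],3)/" look.py
python3 -c "
from look import *
look('w3',(240,60,340,419))"
```

```text
[0.6554 0.0382 0.0853] 0.187 58.567728996276855 [-0.7  0.4  3.1] t 5.25
white [261.0, 126.0] [260, 114, 3, 25, 71] [0.6533 0.1097 0.0895]
white [297.5, 125.8] [296, 114, 4, 25, 53] [0.6647 0.1092 0.0895]
white [279.7, 280.0] [264, 270, 32, 17, 277] [0.6568 0.0557 0.0895]
white [246.5, 322.2] [240, 319, 11, 11, 45] [0.6437 0.0387 0.0895]
white [313.4, 322.0] [309, 319, 13, 11, 68] [0.6687 0.0377 0.0895]
white [279.3, 363.4] [266, 360, 28, 8, 117] [0.6551 0.0195 0.0895]
brass [327.6, 150.4] [320, 143, 17, 16, 214] [0.6735 0.1018 0.094 ]
brass [240.8, 150.5] [240, 145, 3, 12, 28] [0.6469 0.103  0.094 ]
brass [279.7, 325.1] [256, 284, 47, 78, 2750] [0.6562 0.04   0.094 ]
```

View pics/w3.png

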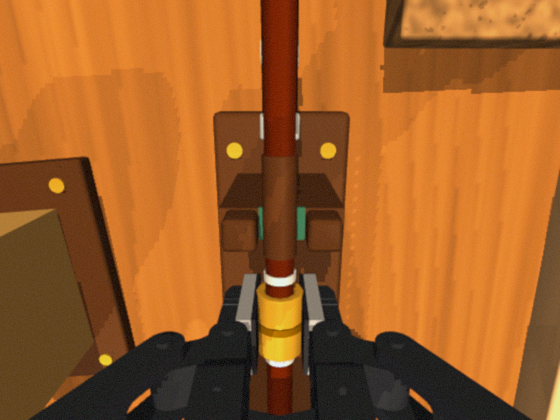

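Ring A still reads y = 55.7 mm, so the bow did not slide. I'll compare the sleeve's edges with the rings along the centre column.

```bash
python3 -c "
from h import *
z=np.load('w3.npz');c,K,T=z['c'],z['K'],z['T']
for v in list(range(266,300,1))+list(range(320,336))+list(range(352,372)): print(v,c[v,277:282].mean(0).astype(int), end=' | ')
print()
for m in (.036,.038,.040):
  print(m,[proj(K,T,[.656,m+a,h])[1].round(1) for a,h in ((.0175,.0902),(.013,.0902),(.013,.094),(0,.0935),(-.013,.094))])
print([proj(K,T,[.656,y,.0902])[1].round(1) for y in (.0557,.0207)])
"
```

```text
266 [114  32   2] | 267 [115  31   0] | 268 [117  34   5] | 269 [117  33   3] | 270 [116  35   6] | 271 [117  35   6] | 272 [117  33   4] | 273 [116  34   2] | 274 [116  32   3] | 275 [115  29   2] | 276 [119  43  19] | 277 [151 114  96] | 278 [207 204 184] | 279 [230 237 227] | 280 [232 240 230] | 281 [232 239 229] | 282 [231 239 229] | 283 [232 239 229] | 284 [233 241 232] | 285 [226 234 221] | 286 [166 142 126] | 287 [121  49  29] | 288 [118  33   4] | 289 [116  33   4] | 290 [117  34   2] | 291 [117  33   3] | 292 [117  35   5] | 293 [116  34   4] | 294 [119  34  10] | 295 [117  33   3] | 296 [118  35   6] | 297 [120  47  11] | 298 [135  77  15] | 299 [160 106  24] | 320 [235 181  43] | 321 [234 180  39] | 322 [235 180  37] | 323 [235 181  43] | 324 [235 183  44] | 325 [235 191  46] | 326 [234 200  48] | 327 [235 203  50] | 328 [235 201  50] | 329 [222 184  46] | 330 [162 119  20] | 331 [171 108   0] | 332 [181 114   0] | 333 [183 114   0] | 334 [183 114   1] | 335 [181 113   0] | 352 [234 200  47] | 353 [234 200  48] | 354 [234 200  47] | 355 [234 200  48] | 356 [234 199  46] | 357 [233 199  46] | 358 [234 198  46] | 359 [234 198  44] | 360 [234 197  49] | 361 [234 206 119] | 362 [231 228 216] | 363 [232 238 243] | 364 [232 240 244] | 365 [232 239 243] | 366 [216 215 220] | 367 [151 114 112] | 368 [127  38  15] | 369 [128  35   3] | 370 [129  37   3] | 371 [127  36   4] | 
0.036 [np.float64(286.6), np.float64(297.6), np.float64(303.2), np.float64(333.7), np.float64(363.9)]
0.038 [np.float64(281.6), np.float64(292.7), np.float64(298.2), np.float64(329.0), np.float64(359.5)]
0.04 [np.float64(276.6), np.float64(287.8), np.float64(293.2), np.float64(324.3), np.float64(355.0)]
[np.float64(281.1), np.float64(362.0)]
```

The front face, groove and back edge put the sleeve about 1 mm short of centre. I'll nudge it 1.2 mm, then release it and rise.

>>> play_rows(xyz=[[0.6,0,0],[1.2,0,0],[1.2,0,0],[1.2,0,0],[1.2,0,0],[1.2,0,0],[1.2,0,0],[1.2,0,-15],[1.2,0,-35],[1.2,0,-50]], rot=[[0,0,0],[0,0,0],[0,0,0],[0,0,0],[0,0,0],[0,0,0],[0,0,0],[0,0,0],[0,0,0],[0,0,0]], grip=[0.15,0.15,0.15,0.35,0.45,0.45,0.45,0.45,0.45,0.45])

```text
time_s: 6.55
eef_pos: [0.6564, 0.0392, 0.138]
eef_rot: [0.001, 0.722, 0.691, 0.001]
wrist_force: [-0.0, 0.0, 0.5]
opening: 0.45
grasp_force: 0.0
```

```bash
python3 -c "
from look import *
look('w4',(255,60,310,419))
z=np.load('w4.npz');c,K,T=z['c'],z['K'],z['T']
p=None
for v in range(180,400):
  a=c[v,277:282].mean(0).astype(int)
  if p is not None and abs(a-p).sum()>50: print(v,a,end=' | ')
  p=a
print()
for m in (.036,.038,.040):
  print(m,[proj(K,T,[.656,m+a,h])[1].round(1) for a,h in ((.0175,.0902),(.013,.0902),(.013,.094),(0,.0935),(-.013,.094),(-.0175,.0902))])
"
```

```text
[0.6564 0.0392 0.138 ] 0.45 0.0 [-0.   0.   0.5] t 6.55
white [264.1, 119.2] [263, 111, 3, 18, 49] [0.6533 0.1095 0.0895]
white [289.8, 115.3] [289, 111, 3, 10, 23] [0.6648 0.1107 0.0895]
white [276.9, 231.4] [266, 225, 23, 11, 158] [0.6566 0.0556 0.0895]
white [277.4, 294.4] [267, 291, 22, 8, 129] [0.6552 0.0204 0.0895]
brass [277.2, 264.3] [260, 235, 36, 57, 1636] [0.656  0.0399 0.094 ]
red [277.3, 407.5] [271, 404, 14, 8, 85] [ 0.6518 -0.0549  0.0895]
228 [129  63  45] | 229 [177 156 139] | 230 [231 238 227] | 235 [207 192 192] | 236 [147  93  86] | 237 [120  33   9] | 243 [161 100  21] | 244 [200 145  36] | 245 [231 192  48] | 266 [197 147  27] | 267 [181 119   0] | 272 [220 162  24] | 273 [236 196  47] | 291 [212 146  51] | 292 [189 155 138] | 293 [224 230 232] | 298 [178 150 146] | 299 [136  57  41] | 300 [129  36   4] | 
0.036 [np.float64(235.9), np.float64(244.4), np.float64(247.4), np.float64(270.9), np.float64(294.3), np.float64(298.2)]
0.038 [np.float64(232.2), np.float64(240.6), np.float64(243.6), np.float64(267.3), np.float64(290.9), np.float64(294.8)]
0.04 [np.float64(228.3), np.float64(236.9), np.float64(239.7), np.float64(263.7), np.float64(287.4), np.float64(291.4)]
```

The sleeve is now within about 0.7 mm of the middle between the rings and let go. Next I grip the stick 62 mm on the tip side of the thread, clear of the post's round top. The thread stays in the wrist view there.

>>> play_rows(xyz=[[-40,0,0],[-90,0,0],[-135,0,0],[-156,0,5],[-156,0,25],[-156,0,42],[-156,0,50],[-156,0,50],[-156,0,50],[-156,0,50]], rot=[[0,0,0],[0,0,0],[0,0,0],[0,0,0],[0,0,0],[0,0,0],[0,0,0],[0,0,0],[0,0,0],[0,0,0]], grip=[0.45,0.45,0.45,0.45,0.45,0.45,0.45,0.35,0.25,0.2])

```text
time_s: 7.85
eef_pos: [0.6492, -0.1165, 0.0861]
eef_rot: [0.001, 0.722, 0.691, 0.0]
wrist_force: [1.0, 0.3, 0.1]
opening: 0.2
grasp_force: 0.0
```

```bash
python3 -c "
from look import *
look('w5',(200,0,360,419))
z=np.load('w5.npz')['c'].astype(int)
for v in (300,340): print(v,[(u,z[v,u].tolist()) for u in range(240,320,4)])
"
```

```text
[ 0.6492 -0.1165  0.0861] 0.2 0.0 [1.  0.3 0.1] t 7.85
white [243.0, 320.8] [236, 320, 13, 3, 32] [ 0.6361 -0.116   0.0895]
white [314.1, 323.4] [310, 320, 14, 11, 64] [ 0.6628 -0.1183  0.0895]
red [278.0, 153.3] [263, 146, 32, 16, 483] [ 0.652  -0.054   0.0895]
300 [(240, [129, 119, 106]), (244, [127, 117, 105]), (248, [127, 120, 110]), (252, [62, 58, 51]), (256, [25, 20, 24]), (260, [46, 24, 10]), (264, [69, 24, 4]), (268, [93, 32, 8]), (272, [105, 25, 7]), (276, [105, 29, 0]), (280, [105, 34, 12]), (284, [102, 28, 1]), (288, [81, 15, 0]), (292, [67, 28, 17]), (296, [118, 67, 33]), (300, [39, 26, 22]), (304, [36, 33, 37]), (308, [115, 106, 96]), (312, [133, 121, 109]), (316, [129, 117, 109])]
340 [(240, [33, 36, 33]), (244, [32, 32, 30]), (248, [11, 6, 16]), (252, [51, 49, 45]), (256, [5, 2, 10]), (260, [71, 40, 13]), (264, [76, 40, 21]), (268, [104, 32, 10]), (272, [129, 45, 12]), (276, [129, 40, 16]), (280, [113, 28, 0]), (284, [109, 29, 0]), (288, [80, 17, 4]), (292, [72, 34, 16]), (296, [123, 70, 31]), (300, [118, 68, 35]), (304, [23, 20, 19]), (308, [54, 48, 45]), (312, [28, 29, 22]), (316, [23, 31, 25])]
```

View pics/w5.png

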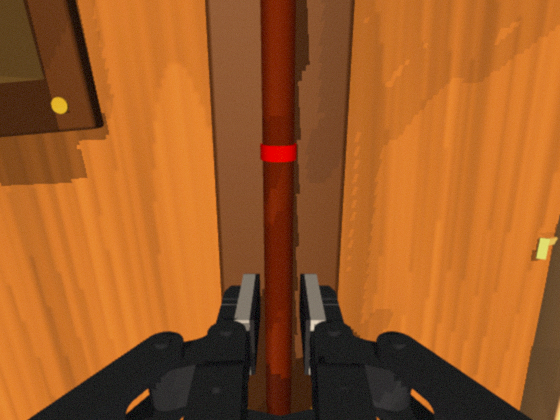

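The stick is centred between the pads, with the thread at (278,153). I'll close and lift gently.

>>> play_rows(xyz=[[0,0,0],[0,0,0],[0,0,0],[0,0,0],[0,0,0],[0,0,-2],[0,0,-6],[0,0,-12],[0,0,-19],[0,0,-26]], rot=[[0,0,0],[0,0,0],[0,0,0],[0,0,0],[0,0,0],[0,0,0],[0,0,0],[0,0,0],[0,0,0],[0,0,0]], grip=[0.15,0.1,0.05,0.05,0.05,0.05,0.05,0.05,0.05,0.05])

```text
time_s: 9.15
eef_pos: [0.6487, -0.1166, 0.112]
eef_rot: [0.0, 0.722, 0.691, 0.0]
wrist_force: [0.2, 0.8, -0.7]
opening: 0.101
grasp_force: 58.4
```

>>> play_rows(xyz=[[0,0,-7],[0,0,-14],[0,0,-21],[0,0,-28],[0,0,-35],[0,0,-42],[0,0,-47],[0,0,-50],[0,0,-50],[0,0,-50]], rot=[[0,0,0],[0,0,0],[0,0,0],[0,0,0],[0,0,0],[0,0,0],[0,0,0],[0,0,0],[0,0,0],[0,0,0]], grip=[0.05,0.05,0.05,0.05,0.05,0.05,0.05,0.05,0.05,0.05])

```text
time_s: 10.4
eef_pos: [0.6484, -0.1165, 0.161]
eef_rot: [-0.0, 0.722, 0.691, -0.0]
wrist_force: [0.4, 0.7, -1.4]
opening: 0.102
grasp_force: 58.4
```

```bash
python3 -c "
from look import *
look('w6',(200,0,360,419),(.165,.165,.165))
z=np.load('w6.npz');c,D,K,T=z['c'],z['d'],z['K'],z['T']
for v in (20,60,100,153,200,260): print(v,pt(D,K,T,278,v).round(4))
c,D,K,T=snap('scene'); cv2.imwrite('pics/s2.png',cv2.cvtColor(c,cv2.COLOR_RGB2BGR))
"
```

```text
[ 0.6484 -0.1165  0.161 ] 0.102 58.39730679988861 [ 0.4  0.7 -1.4] t 10.4
white [258.4, 322.0] [255, 320, 7, 6, 33] [ 0.6411 -0.1163  0.165 ]
white [302.3, 321.2] [298, 320, 12, 4, 36] [ 0.6575 -0.1167  0.165 ]
red [279.2, 152.5] [264, 145, 31, 17, 485] [ 0.6517 -0.0536  0.165 ]
20 [ 0.653  -0.0156  0.1643]
60 [ 0.6525 -0.0262  0.1631]
100 [ 0.652  -0.0376  0.1645]
153 [ 0.6513 -0.0535  0.1666]
200 [ 0.6506 -0.0693  0.1653]
260 [ 0.6496 -0.0918  0.1637]
```

View pics/s2.png

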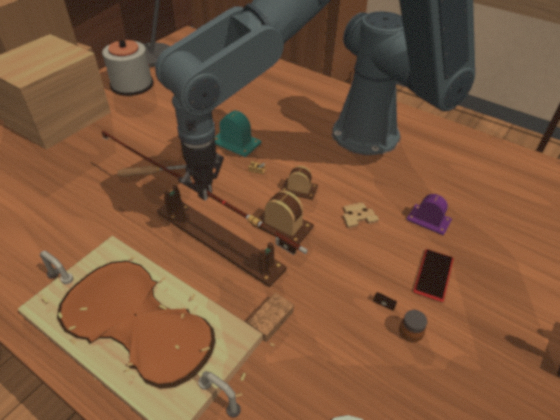

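The bow is held level above the cradle, with its axis at about 160 mm. Next I carry it over the post and yaw it by -0.078 to line up with the post.

>>> play_rows(xyz=[[2,-4,0],[8,-16,0],[16,-34,0],[26,-55,0],[36,-76,0],[46,-97,0],[55,-115,0],[61,-128,0],[65,-136,0],[66,-138,0]], rot=[[0,0,0],[0,0,-0.008],[0,0,-0.018],[0,0,-0.03],[0,0,-0.042],[0,0,-0.054],[0,0,-0.064],[0,0,-0.072],[0,0,-0.077],[0,0,-0.078]], grip=[0.05,0.05,0.05,0.05,0.05,0.05,0.05,0.05,0.05,0.05])

```text
time_s: 11.75
eef_pos: [0.5134, -0.0444, 0.1615]
eef_rot: [0.0, 0.695, 0.719, 0.0]
wrist_force: [0.5, -0.4, -0.6]
opening: 0.1
grasp_force: 58.5
```

>>> play_rows(xyz=[[0,0,4],[0,0,9],[0,0,14],[0,0,19],[0,0,23],[0,0,26],[0,0,28],[0,0,28],[0,0,28],[0,0,28]], rot=[[0,0,0],[0,0,0],[0,0,0],[0,0,0],[0,0,0],[0,0,0],[0,0,0],[0,0,0],[0,0,0],[0,0,0]], grip=[0.05,0.05,0.05,0.05,0.05,0.05,0.05,0.05,0.05,0.05])

```text
time_s: 13.0
eef_pos: [0.5137, -0.0446, 0.1335]
eef_rot: [0.0, 0.695, 0.719, 0.0]
wrist_force: [-0.6, -0.2, -0.0]
opening: 0.102
grasp_force: 58.5
```

```bash
python3 -c "
from look import *
look('w7',(200,0,360,419),(.136,.136,.136))
print(readout.get_obs()['torque'])
"
```

```text
[ 0.5137 -0.0446  0.1335] 0.102 58.454241156578064 [-0.6 -0.2 -0. ] t 13.0
white [257.7, 322.5] [250, 320, 12, 10, 50] [ 0.5061 -0.0462  0.136 ]
white [301.3, 322.4] [298, 320, 12, 8, 48] [ 0.5226 -0.0456  0.136 ]
brass [223.2, 22.3] [216, 14, 15, 17, 193] [0.4944 0.0553 0.136 ]
brass [325.0, 21.5] [318, 14, 15, 16, 188] [0.524  0.0565 0.136 ]
brass [221.8, 117.5] [207, 33, 58, 164, 2885] [0.4936 0.0284 0.136 ]
brass [324.7, 105.4] [295, 33, 43, 148, 2665] [0.5257 0.0332 0.136 ]
brass [326.2, 110.4] [323, 107, 8, 7, 15] [0.5262 0.0317 0.136 ]
red [279.5, 152.5] [264, 145, 32, 17, 508] [0.5121 0.0181 0.136 ]
[-0.12289537 -0.01179482 -0.01799912]
```

View pics/w7.png

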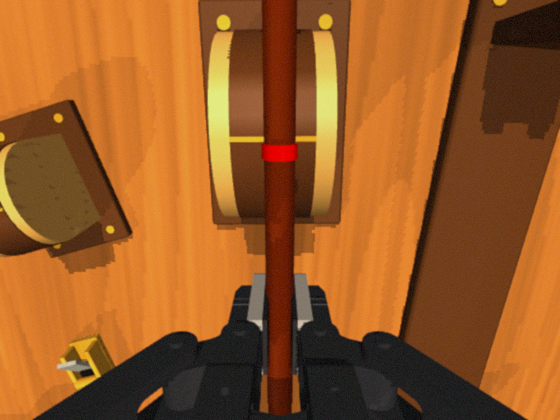

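```bash
python3 -c "
from h import *
z=np.load('w7.npz');c,D,K,T=z['c'],z['d'],z['K'],z['T']
for u in (240,250,305,312):
  col=c[125:160,u-2:u+3].mean(1).astype(int); s=col[:,1]-np.median(col[:,1]); s=np.clip(s-20,0,None); v=125+(s*np.arange(35)).sum()/s.sum()
  print(u,v.round(1),ray(K,T,u,v,.110).round(4),pt(D,K,T,u,v).round(4))
for h in (.136,.138): print('red',ray(K,T,279.5,152.5,h).round(4))
print('reddepth',pt(D,K,T,279.5,152.5).round(4))
for v in (200,240): print(pt(D,K,T,279,v).round(4))
print([ray(K,T,u,123,.11).round(4) for u in (207,337)])
"
```

```text
240 138.9 [0.4967 0.019  0.11  ] [0.4966 0.019  0.1097]
250 138.9 [0.5006 0.0191 0.11  ] [0.5006 0.0192 0.1102]
305 138.4 [0.5219 0.0201 0.11  ] [0.522  0.0201 0.1097]
312 138.4 [0.5247 0.0202 0.11  ] [0.5247 0.0202 0.1098]
red [0.5121 0.0181 0.136 ]
red [0.5121 0.0184 0.138 ]
reddepth [0.5121 0.0185 0.1385]
[0.5125 0.0027 0.1379]
[ 0.513  -0.0119  0.1372]
[array([0.484 , 0.0246, 0.11  ]), array([0.5339, 0.0263, 0.11  ])]
```

The brass line sits 1.2 mm further towards the frog side than the thread, and the bow is about 18 mm above the leather. I'll correct the offset and come down most of the way.

>>> play_rows(xyz=[[0.6,-1,2],[1.2,-2,4],[1.2,-2,6],[1.2,-2,8],[1.2,-2,10],[1.2,-2,12],[1.2,-2,13.5],[1.2,-2,14.5],[1.2,-2,15],[1.2,-2,15]], rot=[[0,0,0],[0,0,0],[0,0,0],[0,0,0],[0,0,0],[0,0,0],[0,0,0],[0,0,0],[0,0,0],[0,0,0]], grip=[0.05,0.05,0.05,0.05,0.05,0.05,0.05,0.05,0.05,0.05])

```text
time_s: 14.3
eef_pos: [0.5116, -0.0435, 0.1183]
eef_rot: [-0.0, 0.695, 0.719, -0.0]
wrist_force: [-0.5, 0.6, -0.9]
opening: 0.103
grasp_force: 58.5
```

```bash
python3 -c "
from look import *
look('w8',(200,0,360,419),(.123,.123,.123))
z=np.load('w8.npz');c,D,K,T=z['c'],z['d'],z['K'],z['T']
for u in (240,250,305,312):
  col=c[110:150,u-2:u+3].mean(1).astype(int); s=col[:,1]-np.median(col[:,1]); s=np.clip(s-20,0,None); v=110+(s*np.arange(40)).sum()/s.sum()
  print(u,v.round(1),ray(K,T,u,v,.110).round(4),pt(D,K,T,u,v).round(4))
for v in (20,60,100,150,155,200,240): print(pt(D,K,T,279,v).round(4))
for i in range(3): o=readout.get_obs(); print(o['wrist_force'],o['torque'])
"
```

```text
[ 0.5116 -0.0435  0.1183] 0.103 58.45464617013931 [-0.5  0.6 -0.9] t 14.3
white [257.9, 322.0] [250, 320, 12, 7, 36] [ 0.5041 -0.0434  0.123 ]
white [301.3, 322.4] [298, 320, 12, 9, 50] [ 0.5202 -0.043   0.123 ]
brass [223.3, 19.6] [216, 11, 16, 18, 225] [0.4926 0.0568 0.123 ]
brass [332.1, 18.8] [325, 10, 15, 18, 210] [0.5236 0.0581 0.123 ]
brass [335.3, 109.6] [298, 31, 53, 156, 3495] [0.5266 0.0333 0.123 ]
brass [220.6, 121.5] [205, 32, 56, 176, 3406] [0.4914 0.0285 0.123 ]
red [279.6, 152.5] [264, 145, 32, 17, 502] [0.51   0.0196 0.123 ]
240 147.0 [0.4961 0.0191 0.11  ] [0.4961 0.0191 0.1101]
250 147.0 [0.4996 0.0192 0.11  ] [0.4996 0.0192 0.11  ]
305 146.8 [0.5189 0.02   0.11  ] [0.5188 0.0201 0.1111]
312 146.8 [0.5213 0.02   0.11  ] [0.5214 0.0199 0.109 ]
[0.5085 0.0573 0.1228]
[0.5088 0.0468 0.1218]
[0.5092 0.0354 0.1223]
[0.5098 0.0202 0.122 ]
[0.5098 0.0187 0.1227]
[0.5103 0.0037 0.1224]
[ 0.5108 -0.0105  0.1228]
[-0.19844921 -0.26106805 -1.32472417] [-0.05617576 -0.04257075  0.06967964]
[-0.19844921 -0.26106805 -1.32472417] [-0.05617576 -0.04257075  0.06967964]
[-0.19844921 -0.26106805 -1.32472417] [-0.05617576 -0.04257075  0.06967964]
```

Thread and brass line now agree to about 0.1 mm, the stick is level, and there are about 2 mm left. I'll creep down watching the force.

>>> play_rows(xyz=[[0,0,0.3],[0,0,0.6],[0,0,0.8],[0,0,1.0],[0,0,1.1],[0,0,1.2],[0,0,1.3],[0,0,1.4],[0,0,1.5],[0,0,1.5]], rot=[[0,0,0],[0,0,0],[0,0,0],[0,0,0],[0,0,0],[0,0,0],[0,0,0],[0,0,0],[0,0,0],[0,0,0]], grip=[0.05,0.05,0.05,0.05,0.05,0.05,0.05,0.05,0.05,0.05])

```text
time_s: 15.6
eef_pos: [0.5115, -0.0434, 0.1167]
eef_rot: [-0.0, 0.695, 0.719, -0.0]
wrist_force: [0.3, 0.2, -0.4]
opening: 0.102
grasp_force: 58.5
```

```bash
cat > chk.py <<'E'
from h import *
o=readout.get_obs(); print(o['eef_pos'].round(4),o['wrist_force'].round(2),o['torque'].round(3))
c,D,K,T=snap('wrist'); 
f=bowfeat(c,(255,0,310,419)); print(f['red'])
print('top z',np.median([pt(D,K,T,u,v)[2] for u in range(272,287) for v in range(120,200)]).round(5), 'slope', np.polyfit(*np.array([pt(D,K,T,279,v)[1:] for v in range(5,250)]).T,1)[0].round(4))
o=readout.get_obs(); print(o['wrist_force'].round(2),o['torque'].round(3))
E
python3 chk.py
```

```text
[ 0.5115 -0.0434  0.1167] [ 0.26  0.17 -0.36] [-0.057  0.029  0.019]
[([279.6, 152.5], [264, 145, 32, 17, 503])]
top z 0.12067 slope -0.0088
[ 1.14 -0.1  -1.02] [-0.07   0.022  0.009]
```

>>> play_rows(xyz=[[0,0,0.05],[0,0,0.1],[0,0,0.15],[0,0,0.2],[0,0,0.25],[0,0,0.3],[0,0,0.35],[0,0,0.4],[0,0,0.4],[0,0,0.4]], rot=[[0,0,0],[0,0,0],[0,0,0],[0,0,0],[0,0,0],[0,0,0],[0,0,0],[0,0,0],[0,0,0],[0,0,0]], grip=[0.05,0.05,0.05,0.05,0.05,0.05,0.05,0.05,0.05,0.05])

```text
time_s: 16.9
eef_pos: [0.5116, -0.0435, 0.1164]
eef_rot: [-0.0, 0.695, 0.719, -0.0]
wrist_force: [-0.3, 0.1, -0.7]
opening: 0.102
grasp_force: 58.5
```

```bash
python3 chk.py; python3 chk.py
```

```text
[ 0.5116 -0.0435  0.1164] [-0.31  0.15 -0.71] [-0.096  0.013 -0.013]
[([279.6, 152.5], [264, 145, 32, 17, 499])]
top z 0.12027 slope 0.0263
[ 0.09 -0.26 -1.09] [-0.067 -0.005  0.022]
[ 0.5116 -0.0434  0.1164] [ 0.09 -0.26 -1.09] [-0.067 -0.005  0.022]
[([279.6, 152.5], [264, 145, 32, 17, 502])]
top z 0.1203 slope 0.0372
[ 0.03 -0.11 -0.43] [-0.007  0.051  0.039]
```

>>> play_rows(xyz=[[0,0,0.05],[0,0,0.1],[0,0,0.15],[0,0,0.2],[0,0,0.25],[0,0,0.3],[0,0,0.35],[0,0,0.4],[0,0,0.4],[0,0,0.4]], rot=[[0,0,0],[0,0,0],[0,0,0],[0,0,0],[0,0,0],[0,0,0],[0,0,0],[0,0,0],[0,0,0],[0,0,0]], grip=[0.05,0.05,0.05,0.05,0.05,0.05,0.05,0.05,0.05,0.05])

```text
time_s: 18.25
eef_pos: [0.5116, -0.0435, 0.116]
eef_rot: [0.0, 0.695, 0.719, -0.0]
wrist_force: [-0.5, -1.0, -0.9]
opening: 0.102
grasp_force: 58.5
```

```bash
python3 chk.py; python3 chk.py
```

```text
[ 0.5116 -0.0435  0.116 ] [-0.48 -0.98 -0.94] [-0.066  0.057 -0.045]
[([279.5, 152.8], [264, 145, 32, 17, 491])]
top z 0.12011 slope 0.0277
[ 0.03 -0.08 -0.8 ] [-0.019  0.014  0.015]
[ 0.5116 -0.0434  0.116 ] [ 0.03 -0.08 -0.8 ] [-0.019  0.014  0.015]
[([279.5, 152.7], [264, 145, 32, 17, 495])]
top z 0.1201 slope -0.0034
[-0.06 -0.37 -0.67] [-0.031 -0.01   0.039]
```

>>> play_rows(xyz=[[0,0,0.05],[0,0,0.1],[0,0,0.15],[0,0,0.2],[0,0,0.25],[0,0,0.3],[0,0,0.3],[0,0,0.3],[0,0,0.3],[0,0,0.3]], rot=[[0,0,0],[0,0,0],[0,0,0],[0,0,0],[0,0,0],[0,0,0],[0,0,0],[0,0,0],[0,0,0],[0,0,0]], grip=[0.05,0.05,0.05,0.05,0.05,0.05,0.05,0.05,0.05,0.05])

```text
time_s: 19.6
eef_pos: [0.5116, -0.0435, 0.1157]
eef_rot: [0.0, 0.695, 0.719, -0.0]
wrist_force: [0.4, 0.3, 0.2]
opening: 0.104
grasp_force: 58.5
```

```bash
python3 chk.py; python3 chk.py
```

```text
[ 0.5116 -0.0435  0.1157] [0.37 0.31 0.22] [-0.066  0.07  -0.021]
[([279.5, 152.9], [264, 145, 32, 17, 495])]
top z 0.12002 slope 0.01
[-0.24  1.05  0.41] [0.005 0.023 0.018]
[ 0.5116 -0.0435  0.1157] [-0.24  1.05  0.41] [0.005 0.023 0.018]
[([279.6, 153.0], [264, 145, 32, 17, 496])]
top z 0.12007 slope -0.0008
[-0.6  -0.54  0.3 ] [-0.059  0.039  0.003]
```

The force is now about +0.3 N net, so the post carries the bow. I'll release and check before rising.

>>> play_rows(xyz=[[0,0,0],[0,0,0],[0,0,0],[0,0,0],[0,0,0],[0,0,0],[0,0,0],[0,0,0],[0,0,0],[0,0,0]], rot=[[0,0,0],[0,0,0],[0,0,0],[0,0,0],[0,0,0],[0,0,0],[0,0,0],[0,0,0],[0,0,0],[0,0,0]], grip=[0.12,0.16,0.22,0.3,0.38,0.45,0.45,0.45,0.45,0.45])

```text
time_s: 20.95
eef_pos: [0.5116, -0.0435, 0.1157]
eef_rot: [0.0, 0.695, 0.719, -0.0]
wrist_force: [-0.7, -0.6, -1.3]
opening: 0.449
grasp_force: 0.0
```

```bash
python3 chk.py; python3 chk.py
```

```text
[ 0.5116 -0.0435  0.1157] [-0.7  -0.57 -1.28] [-0.026 -0.022 -0.033]
[([279.5, 153.0], [264, 145, 32, 17, 499])]
top z 0.1201 slope 0.0112
[0.31 0.95 0.39] [-0.022 -0.054  0.059]
[ 0.5116 -0.0434  0.1157] [0.31 0.95 0.39] [-0.022 -0.054  0.059]
[([279.5, 153.0], [264, 145, 32, 17, 502])]
top z 0.12 slope -0.0006
[0.33 0.8  0.87] [ 0.009 -0.007  0.016]
```

The thread hasn't moved since the release, and the bow stays level. I'll back straight up, well clear.

>>> play_rows(xyz=[[0,0,-3],[0,0,-8],[0,0,-16],[0,0,-28],[0,0,-42],[0,0,-58],[0,0,-74],[0,0,-88],[0,0,-96],[0,0,-100]], rot=[[0,0,0],[0,0,0],[0,0,0],[0,0,0],[0,0,0],[0,0,0],[0,0,0],[0,0,0],[0,0,0],[0,0,0]], grip=[0.45,0.45,0.45,0.45,0.45,0.45,0.45,0.45,0.45,0.45])

```text
time_s: 22.3
eef_pos: [0.5116, -0.0435, 0.2162]
eef_rot: [0.0, 0.695, 0.719, 0.0]
wrist_force: [-0.2, -0.8, 0.3]
opening: 0.451
grasp_force: 0.0
```

>>> play_rows(xyz=[[0,0,0],[0,0,0],[0,0,0],[0,0,0],[0,0,0],[0,0,0],[0,0,0],[0,0,0],[0,0,0],[0,0,0]], rot=[[0,0,0],[0,0,0],[0,0,0],[0,0,0],[0,0,0],[0,0,0],[0,0,0],[0,0,0],[0,0,0],[0,0,0]], grip=[0.45,0.45,0.45,0.45,0.45,0.45,0.45,0.45,0.45,0.45])

```text
time_s: 23.55
eef_pos: [0.5116, -0.0435, 0.2157]
eef_rot: [0.0, 0.695, 0.719, -0.0]
wrist_force: [0.9, 1.0, 0.5]
opening: 0.45
grasp_force: 0.0
```

Run:
```python
from h import *
for i in range(5):
    c,D,K,T=snap('wrist'); f=bowfeat(c,(240,0,320,419)); print([ (k,[a[0] for a in f[k]]) for k in('red','white')], readout.get_obs()['time_s'])
    # stick heights at rings and near thread
    for k in('red','white'):
        for ce,st in f[k]:
            print(k,pt(D,K,T,ce[0],ce[1]).round(4))
cv2.imwrite('pics/w9.png',cv2.cvtColor(c,cv2.COLOR_RGB2BGR))
c,D,K,T=snap('scene'); a=cv2.cvtColor(c[100:300,60:400],cv2.COLOR_RGB2BGR); b=cv2.resize(a,None,fx=2.2,fy=2.2); cv2.imwrite('pics/s3.png',b)
```

```text
[('red', [[279.4, 127.2]]), ('white', [])] 23.6
red [0.5098 0.0193 0.1215]
[('red', [[279.3, 127.2]]), ('white', [])] 23.65
red [0.5098 0.0194 0.1212]
[('red', [[279.3, 127.2]]), ('white', [])] 23.7
red [0.5098 0.0193 0.1204]
[('red', [[279.4, 127.2]]), ('white', [])] 23.75
red [0.5098 0.0193 0.1207]
[('red', [[279.4, 127.2]]), ('white', [])] 23.8
red [0.5098 0.0195 0.1227]
```

View pics/s3.png

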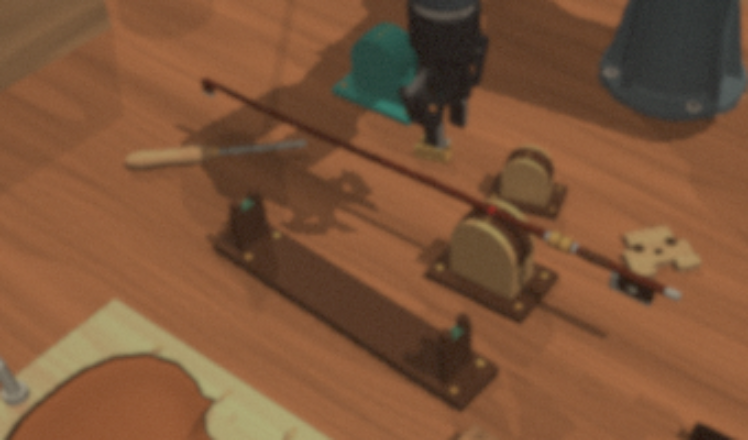

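The crop shows the bow resting on the large post with the thread at (490,210), the frog hanging at (632,287) and the head at (208,85). It's clear of the robot. I'll let it settle and check that it's still and level.

```bash
cat > still.py <<'E'
from h import *
for i in range(3):
    c,D,K,T=snap('scene'); h=cv2.cvtColor(c,cv2.COLOR_RGB2HSV); b=np.zeros(c.shape[:2],bool); b[225:240,355:378]=1
    m=(h[...,1]<90)&(h[...,2]>120)&b; v,u=np.nonzero(m); print('button',u.mean().round(2),v.mean().round(2),m.sum(),np.median([pt(D,K,T,a,e) for a,e in zip(u,v)],0).round(4),readout.get_obs()['time_s'])
c,D,K,T=snap('wrist')
P=np.array([pt(D,K,T,279,v) for v in list(range(5,120))+list(range(135,330))]); P=P[abs(P[:,2]-.12)<.02]; print('slope',np.polyfit(P[:,1],P[:,2],1)[0].round(4),np.ptp(P[:,1]))
E
python3 still.py
```

```text
button 365.12 233.0 26 [0.5048 0.2518 0.1167] 23.9
button 365.21 232.88 24 [0.5037 0.2511 0.1173] 23.95
button 365.24 233.04 25 [0.5042 0.2517 0.1173] 24.0
slope 0.0038 0.1993318217702142
```

>>> play_rows(xyz=[[0,0,0],[0,0,0],[0,0,0],[0,0,0],[0,0,0],[0,0,0],[0,0,0],[0,0,0],[0,0,0],[0,0,0]], rot=[[0,0,0],[0,0,0],[0,0,0],[0,0,0],[0,0,0],[0,0,0],[0,0,0],[0,0,0],[0,0,0],[0,0,0]], grip=[0.45,0.45,0.45,0.45,0.45,0.45,0.45,0.45,0.45,0.45])

```text
time_s: 25.3
eef_pos: [0.5116, -0.0435, 0.2157]
eef_rot: [0.0, 0.695, 0.719, 0.0]
wrist_force: [-0.3, 0.0, 0.2]
opening: 0.451
grasp_force: 0.0
```

```bash
python3 still.py
```

```text
button 365.38 233.12 24 [0.5045 0.2521 0.1168] 25.35
button 365.25 232.96 24 [0.5046 0.2516 0.1175] 25.4
button 365.33 233.0 24 [0.5032 0.2522 0.117 ] 25.45
slope 0.0025 0.1992150865675023
```

The bow is level to within 0.004 rad and not moving, so I'm handing in.

```bash
python3 -c "
from bench import ctrl
print(ctrl.hand_in())"
```

```text
the job is handed in; nothing more can be done
None
```

I've handed the job in: the brass weight sits within about 1 mm of the middle between the white rings, and the bow balances by itself on the leather-covered post, level, still and clear of the robot; no verdict came back.

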